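# Find the uncaught lid of a packed transit case and push it open

## Robot

A 6-joint arm with a two-finger parallel gripper is mounted at the origin on a cart in front of the work surface, level with it; the furniture and walls round the work are solid. World frame = base frame: x ahead of the robot, y to its left, z up, the work surface at z = 0. Lengths are in m, angles in degrees, forces in N, time in s.
With the tool pointing down it reaches from about 0.3 to 0.775 m from the base axis. Payload 14.6 kg.
Tool frame: the origin (TCP) lies at the very end of the fingers, on their centre line; the grasp point (between the pads) lies 19 mm behind it (r.pinch_z is the z of the grasp point in the tool frame, in m); z points along the fingers, y is the line along which they close (so a half turn about z gives the same grasp; the last joint's range is limited). The gripper opens to 94 mm and grips with 3 to 60 N. Pads are 16 mm wide; open, the fingers measure 119 mm over their backs; the gripper's body (75 mm by 177 mm) begins 78 mm behind the grasp point.
Start: joints at [-3.816, 17.183, 87.147, -0, 75.671, -3.816], TCP at [0.55, -0, 0.205] pointing down, gripper open.
Joint ranges: [-173.82, 173.82], [-45.26, 126.66], [13.44, 144.39], [-59.66, 239.66], [0, 175.72], [-146.38, 146.38]. Speed limits (degrees/s): [127.2, 127.2, 147.25, 180, 180, 180].

## Interface

Orientations are given as a 3x3 rotation matrix whose columns are the frame's x, y, z axes.
In Python, from station import telemetry, optics, workorder, r gives the robot as it stands. The module is installed in compiled form; this text tells all that it offers.
- The arm moves only by the shell command python3 -m pendant 'ROWS' [FORCE]. ROWS is JSON, a list of rows, each a list of 7 numbers: the shift along the tool's x, y, z in units of 30 mm (1.0 is 30 mm), then the turn, a rotation vector about the tool's x, y, z in units of 10 degrees (1.0 is 10 degrees), then the opening, from -1 (shut) to 1 (fully open). In form: [[tx, ty, tz, wx, wy, wz, grip], ...]. A call has 1 to 8 rows; each row shifts and turns the commanded pose from where the row before left it, along the tool's axes as they then stand; what a row does not reach is not made up. A row lasts 1/8 s, in which the tool goes at most 62.5 mm and 10.7 degrees, less where a joint would pass 70% of its speed; a pose out of reach is approached as far as the arm can. A call is refused whole if a number of a shift passes 1 or a number of a turn 1, either way. A call with a gripper value outside its range is refused whole. The fingers move at their own pace and stop on an object; FORCE is the grip in N (left out, the last holds). Time passes only in rows, so rows that do not move let the fingers close. It gives the time, the measured TCP pose, the force, the opening and the grip force at its end, in the units of the state.
- telemetry.read_state(): the state, without advancing time (a new reading comes with each control period).
- optics.snapshot(name): name is "scene" or "side" or "wrist"; returns (picture, depth): 400x640x3 uint8, red, green, blue; 400x640 float32, m along the optical axis (not along the pixel's ray), 0 where there is no reading.
- optics.camera_params(name): a dict with "vfov" (degrees; the focal length in pixels is half the picture's height over the tangent of half this angle, whatever the lens; pixels are square), "cx", "cy" (the principal point, pixels), "world_from_camera" (4x4, takes a point from camera to world coordinates); the wrist camera has in their place "hand_eye" (4x4, takes a point from camera to tool coordinates, whose origin is the TCP and whose axes are the flange's). Camera axes: x right, y down, z forward; pixel columns grow to the right and rows downward; lengths in m; the calibration is good to about 2 mm. A picture is of the moment at which its call begins: read the wrist's pose just before it. camera_params takes no time and is no camera call.
- workorder.close_job(): hands the job in; it is judged then, once.
The state is a dict: "time_s": time; "qpos": joint angles; "joint_vel": joint speeds; "effort": joint torques, N m; "tcp_pos": TCP position; "orientation": TCP orientation; "contact_force": force on the tool from outside, world axes, zero at the start; "moment": the same for the moment, N m; "gripper_width": finger opening in m; "finger_force": force on a finger pad.
Only numpy, scipy, OpenCV 4.12 (cv2) and the standard library are available. Lean on these libraries where they do the work, as an engineer would, in place of code of your own. Each camera call takes 0.05 s, during which the arm holds its last target. There are 200 camera calls.

## Task

Four identical lids close this packed wooden case; three are held by hidden catches and one was left uncaught. With the fingertips press down the round steel plates at the far ends of the lids, one after another, until you find the lid that rocks; press that one down so that its front end comes up, then push the raised front end up and over, away from you, until the lid leans back against its stop, and leave it open for the cell to be checked. Nothing is to be gripped or picked up, the other lids stay shut, and the loose parts and tools round the case stay where they are.

Things in the scene. Friction and masses are not known exactly. Their poses are not given: they have to be found in the camera images.
- case: Low wooden transit case, 158 mm front to back (x), 348 across (y), 84 high, fixed to the bench. Origin: centre of its underside; x points to its far wall, away from the robot, y left, z up. Four cells side by side, centres at y = +126, +42, -42, -126 mm, each closed by a lid level with the wall tops. Walls 10 mm, dividers 8 mm. The lids' hinge rod runs along y at x = +28, z = 79 mm.
- lid_1 (a joint): Angle of the lid at case y = +126 mm: 0 shut and level, 1.75 fully open, leaning 10 degrees back past upright on its stop. Plywood, 134x73x10 mm, 70 g, on a rod through mid-thickness: 95 mm in front of it, a 39 mm tail behind. Tail down = front up. If caught, it gives 0.02 rad and sits firm; if uncaught it turns with 2 to 4 N on the plate, no spring; friction (0.03 N m) keeps it where left.
- lid_2 (a joint): Angle of the lid at case y = +42 mm: 0 shut and level, 1.75 fully open, leaning 10 degrees back past upright on its stop. Plywood, 134x73x10 mm, 70 g, on a rod through mid-thickness: 95 mm in front of it, a 39 mm tail behind. Tail down = front up. If caught, it gives 0.02 rad and sits firm; if uncaught it turns with 2 to 4 N on the plate, no spring; friction (0.03 N m) keeps it where left.
- lid_3 (a joint): Angle of the lid at case y = -42 mm: 0 shut and level, 1.75 fully open, leaning 10 degrees back past upright on its stop. Plywood, 134x73x10 mm, 70 g, on a rod through mid-thickness: 95 mm in front of it, a 39 mm tail behind. Tail down = front up. If caught, it gives 0.02 rad and sits firm; if uncaught it turns with 2 to 4 N on the plate, no spring; friction (0.03 N m) keeps it where left.
- lid_4 (a joint): Angle of the lid at case y = -126 mm: 0 shut and level, 1.75 fully open, leaning 10 degrees back past upright on its stop. Plywood, 134x73x10 mm, 70 g, on a rod through mid-thickness: 95 mm in front of it, a 39 mm tail behind. Tail down = front up. If caught, it gives 0.02 rad and sits firm; if uncaught it turns with 2 to 4 N on the plate, no spring; friction (0.03 N m) keeps it where left.
- lid_1_plate (a point): Centre of the flush round steel push plate, 26 mm across, on the tail of lid 1, on its upper face, 22 mm behind the rod; moves with the lid. Axes are the lid's: x from front to tail, z out of the upper face.
- lid_2_plate (a point): Centre of the flush round steel push plate, 26 mm across, on the tail of lid 2, on its upper face, 22 mm behind the rod; moves with the lid. Axes are the lid's: x from front to tail, z out of the upper face.
- lid_3_plate (a point): Centre of the flush round steel push plate, 26 mm across, on the tail of lid 3, on its upper face, 22 mm behind the rod; moves with the lid. Axes are the lid's: x from front to tail, z out of the upper face.
- lid_4_plate (a point): Centre of the flush round steel push plate, 26 mm across, on the tail of lid 4, on its upper face, 22 mm behind the rod; moves with the lid. Axes are the lid's: x from front to tail, z out of the upper face.
- lid_1_front (a point): Middle of the front edge of lid 1 (nearest the robot), at mid-thickness, 95 mm in front of the rod; moves with the lid. Axes are the lid's: x towards the tail, y left, z out of the upper face.
- lid_2_front (a point): Middle of the front edge of lid 2 (nearest the robot), at mid-thickness, 95 mm in front of the rod; moves with the lid. Axes are the lid's: x towards the tail, y left, z out of the upper face.
- lid_3_front (a point): Middle of the front edge of lid 3 (nearest the robot), at mid-thickness, 95 mm in front of the rod; moves with the lid. Axes are the lid's: x towards the tail, y left, z out of the upper face.
- lid_4_front (a point): Middle of the front edge of lid 4 (nearest the robot), at mid-thickness, 95 mm in front of the rod; moves with the lid. Axes are the lid's: x towards the tail, y left, z out of the upper face.
- loose_coupling: Bystander: short pipe coupling with yellow end caps, 81x90x55 mm, lying loose to the left of the case, between it and the tall fixed arbor press (centred near world x 0.54, y 0.47 m), which the arm must clear. Origin under its middle.
- loose_cap: Bystander: round yellow end cap, 91 mm across, 16 mm high, loose to the right of the case. Origin under its middle.
- screwdriver: Bystander: screwdriver with red handle, 81x202x24 mm, lying behind the case. Origin under its middle.
- marker: Bystander: marker pen, 135 mm long, 17 mm thick, lying in front of the case. Origin under its middle.
- hammer: Bystander: claw hammer with wooden handle, 247 mm long, 125 mm wide, 47 mm high, lying at the right. Origin under its middle.

How it is judged:
By the outcome, as a careful person would: the job done as asked, in the order asked, and still so for the second after the job is handed in, with the robot touching nothing.
It also fails if it takes over 58 s, if anything falls off the work surface, if the arm or the gripper's body presses on something with over 40 N, if the wrist force passes 120 N, or if a joint passes its speed limit or range.

## Working session

There is one attempt and no reset: what is moved stays moved. The work goes in short steps, Python scripts to look and compute and a shell command to move; the robot and the scene stay as the last step left them, time stands still between calls to the robot, and variables do not carry over. Pictures are saved under pics/ and viewed, at most 10 in all, crops included, and the job is handed in when it is done.

```bash
mkdir -p pics
cat > h.py <<'E'
import numpy as np, cv2
from station import telemetry, optics, workorder, r
def cloud(name):
    s=telemetry.read_state(); im,d=optics.snapshot(name); p=optics.camera_params(name)
    f=200/np.tan(np.radians(p['vfov'])/2); v,u=np.mgrid[0:400,0:640]
    P=np.stack([(u-p['cx'])/f*d,(v-p['cy'])/f*d,d,np.ones_like(d)],-1)
    if 'world_from_camera' in p: T=np.array(p['world_from_camera'])
    else:
        W=np.eye(4); W[:3,:3]=s['orientation']; W[:3,3]=s['tcp_pos']; T=W@np.array(p['hand_eye'])
    X=(P@T.T)[...,:3]; X[d==0]=np.nan
    return im,X
def save(n,im): cv2.imwrite('pics/'+n,cv2.cvtColor(im,cv2.COLOR_RGB2BGR))
E
python3 - <<'E'
from h import *
a,X=cloud('scene'); b,Y=cloud('side')
save('scene.png',a);save('side.png',b)
np.savez('c.npz',X=X,Y=Y,a=a,b=b)
s=telemetry.read_state();print(s['time_s'],s['tcp_pos'],np.round(s['orientation'],3),s['contact_force'])
for n in('scene','side'):print(np.round(optics.camera_params(n)['world_from_camera'],3))
E
```

```text
0.1 [5.49759167e-01 5.01813662e-06 2.04959278e-01] [[ 0.     1.    -0.001]
 [ 1.    -0.     0.   ]
 [ 0.    -0.001 -1.   ]] [-0.60436029 -0.36461741 -0.61783775]
[[ 0.498 -0.559  0.663 -0.574]
 [-0.867 -0.33   0.373 -0.705]
 [ 0.011 -0.761 -0.649  1.17 ]
 [ 0.     0.     0.     1.   ]]
[[-0.989 -0.083  0.125  0.345]
 [-0.149  0.647 -0.748  1.13 ]
 [-0.019 -0.758 -0.652  1.154]
 [ 0.     0.     0.     1.   ]]
```

View pics/scene.png

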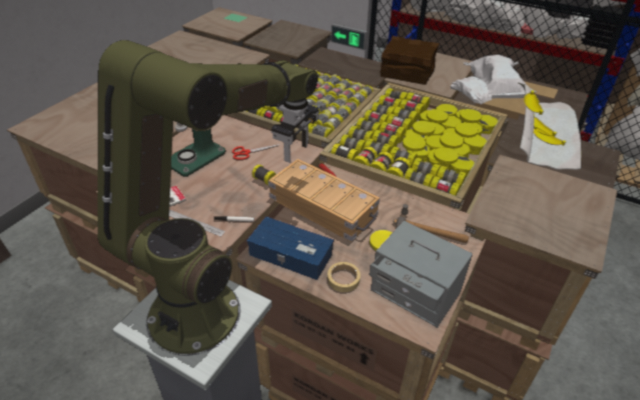

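View pics/side.png

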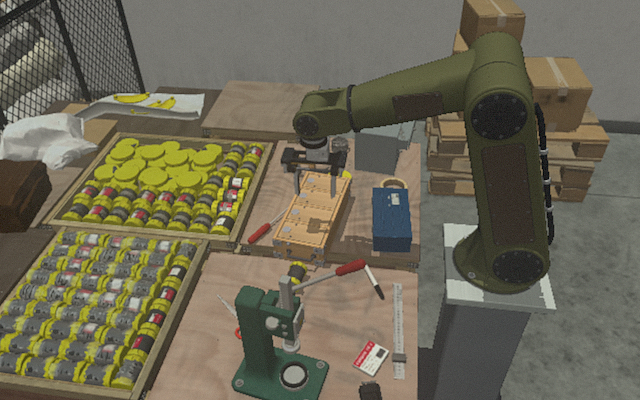

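The scene picture shows the case around (325,195), with the coupling at (262,172) and the blue box in front. The side picture shows the lids around (315,205), and the press lever reaching towards the case at (350,267). Next I fit the case top from the clouds.

Run:
```python
from h import *
c=np.load('c.npz')
for k,i in(('X','a'),('Y','b')):
    P=c[k].reshape(-1,3); C=c[i].reshape(-1,3).astype(int)
    m=(abs(P[:,2]-.084)<.008)&(P[:,0]>.3)&(P[:,0]<.8)&(abs(P[:,1]+.05)<.35)&(C[:,0]-C[:,2]>35)
    im=np.zeros((700,500),np.uint8); q=P[m]
    im[((q[:,1]+.4)*1000).astype(int),((q[:,0]-.3)*1000).astype(int)]=255
    im=cv2.morphologyEx(im,cv2.MORPH_CLOSE,np.ones((9,9)))
    n,l,st,ce=cv2.connectedComponentsWithStats(im)
    j=1+np.argmax(st[1:,4]); pts=np.argwhere(l==j)[:,::-1].astype(np.float32)
    R=cv2.minAreaRect(pts); print(k,st[j],'ctr',R[0][0]/1000+.3,R[0][1]/1000-.4,R[1:],np.median(q[:,2]))
    cv2.imwrite(f'pics/top{k}.png',im)
# crop of heightmap for both: max z on 1 cm grid
A=np.vstack([c['X'].reshape(-1,3),c['Y'].reshape(-1,3)]); A=A[~np.isnan(A[:,0])]
g=np.full((24,16),-1.)
for x,y,z in A:
    i=int((.42-y)/.035);j=int((x-.25)/.035)
    if 0<=i<24 and 0<=j<16 and z<.5:g[i,j]=max(g[i,j],z)
print('rows y from .40 down, cols x from .27; cm');print((g*100).round().astype(int))
b=cv2.resize(c['b'][150:290,220:400],None,fx=4,fy=4,interpolation=cv2.INTER_CUBIC);save('sidecrop.png',b)
```

```text
X [  166   125   207   367 51530] ctr 0.5713424377441406 -0.09069284057617188 ((358.26190185546875, 168.6446533203125), 81.8255844116211) 0.08501015420214775
Y [  172   128   202   367 47490] ctr 0.5744855041503907 -0.08786175537109375 ((355.9330139160156, 162.17059326171875), 82.60040283203125) 0.08576222407738365
rows y from .40 down, cols x from .27; cm
[[   2    2    2   43   43   40   36   34   31   31   31   31    2    1
     1    1]
 [   2    2    2    2    1    1    1    1    1    1    2    2    2    1
     1    1]
 [   1    1    2    2    1    1    1    1    1    1    1    2    2    1
     1    1]
 [   1    1    1    1    1    1    1    1    1    1    1    2    2    1
     1    1]
 [   1    1    1    1    1    1    1    1    1    1    1    1    1    1
     1    1]
 [   1    1    1    1    1    1    1    1    1    3    0    1    1    1
     1    1]
 [   1    1    2    1    1    1    1    1    5    6    6    1    1    1
     1    1]
 [   1    1    2    2    1    1    1    1    5    6    5    1    1    1
     1    1]
 [   1    1    2    2    1    1    1    1    7    6    5    1
[... 599 characters left out ...]
2    1
     1    4]
 [   8    8    8    8    7    1    9    9    9    9    9    9    2    1
     1    4]
 [   8    8    8    8    7    1    9    9    9    9    9    9    1    1
     1    4]
 [   8    8    8    8    8    1    9    9    9    9    9    9    1    1
     1    4]
 [   2    3    3    3    1    1    9    9    9    9    9    1    1    1
     1    4]
 [   3    3    3    3    1    1    5    6    5    5    1    1    1    1
     1    4]
 [   3    3    3    3    1    1    2    3    3    1    3    5    5    1
     1    4]
 [   1   15   18   15    1    1    3    2    2    3    4    5    5    1
     1    4]
 [  17   18   18   18   18   18   18    1 -100    3    3    3    1    1
     1    4]]
```

View pics/sidecrop.png

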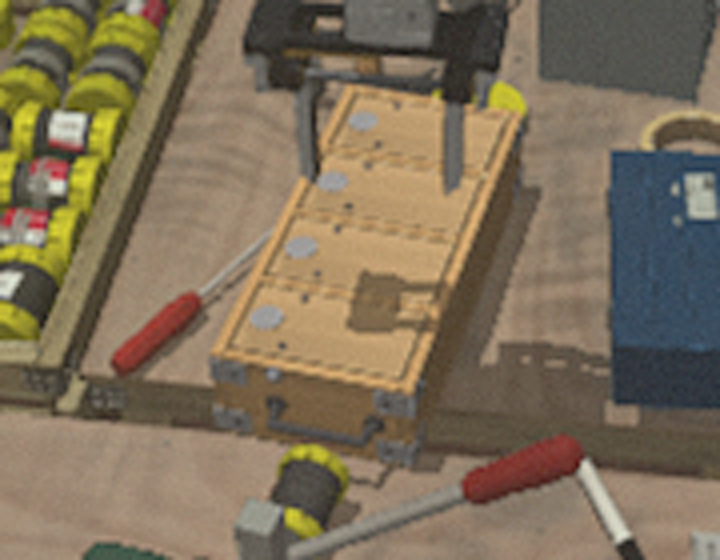

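The crop shows the four plates at crop pixels (267,318), (301,246), (331,181) and (362,121), for lids 1 to 4 in that order. I check them against the case fit.

Run:
```python
from h import *
c=np.load('c.npz');Y=c['Y'];b=c['b']
q=[]
for u,v in((267,318),(301,246),(331,181),(362,121)):
    u=220+u/4;v=150+v/4
    w=Y[int(v)-1:int(v)+2,int(u)-1:int(u)+2].reshape(-1,3);q.append(np.nanmedian(w,0));print(q[-1].round(4),b[int(v),int(u)])
q=np.array(q); d=np.polyfit([126,42,-42,-126],q[:,:2],1); print('dir',d[0]*1000,'yaw',np.degrees(np.arctan2(-d[0][0],d[0][1])))
for yaw in(-7.4,-7.8,-8.2):
    t=np.radians(yaw);R=np.array([[np.cos(t),-np.sin(t)],[np.sin(t),np.cos(t)]])
    print(yaw,q[:,:2].mean(0)-R@[.05,0])
```

```text
[0.639  0.0313 0.0876] [163 161 159]
[ 0.627  -0.0542  0.0869] [157 156 155]
[ 0.6196 -0.1382  0.0856] [159 158 154]
[ 0.6059 -0.2185  0.0878] [158 156 157]
dir [0.12683317 0.99220359] yaw -7.2846008122022115
-7.4 [ 0.57327522 -0.088463  ]
-7.8 [ 0.57332139 -0.088117  ]
-8.2 [ 0.57336997 -0.08777133]
```

```bash
python3 -m pendant '[[0,0,0,0,0,1,-1],[0,0,0,0,0,1,-1],[0,0,0,0,0,1,-1],[0,0,0,0,0,1,-1],[0,0,0,0,0,1,-1],[0,0,0,0,0,1,-1],[0,0,0,0,0,1,-1],[0,0,0,0,0,1,-1]]' 10 && python3 -m pendant '[[0,0,0,0,0,1,-1],[0,0,0,0,0,0.76,-1],[1,-0.5,0,0,0,0,-1],[1,-0.5,0,0,0,0,-1],[0.8,-0.4,0,0,0,0,-1],[0,0,1,0,0,0,-1],[0,0,1,0,0,0,-1],[0,0,0.8,0,0,0,-1]]'
```

```text
time_s: 1.1
tcp_pos: [0.5498, 0.0, 0.2051]
orientation: [[0.986, 0.168, -0.001], [0.168, -0.986, 0.0], [-0.001, -0.0, -1.0]]
contact_force: [-0.4, -0.7, 0.1]
gripper_width: 0.0173
finger_force: 0.0
time_s: 2.1
tcp_pos: [0.6383, 0.0305, 0.1196]
orientation: [[0.991, -0.132, -0.002], [-0.132, -0.991, -0.0], [-0.002, 0.0, -1.0]]
contact_force: [1.4, -0.3, -0.8]
gripper_width: 0.0002
finger_force: 0.0
```

Run:
```python
from h import *
a,X=cloud('wrist');save('w1.png',a);np.savez('w1.npz',a=a,X=X)
```

```text
(no output)
```

View pics/w1.png

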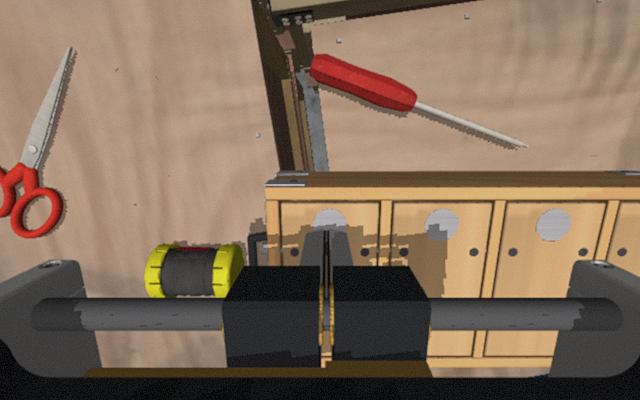

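The finger tips at (326,232) sit over plate 1, centred at about (331,220). I check the plate positions from this cloud and come down to just above the surface.

```bash
python3 - <<'E'
from h import *
X=np.load('w1.npz')['X']
for u,v in((331,217),(443,224),(553,226)):print(np.nanmedian(X[v-3:v+3,u-3:u+3].reshape(-1,3),0).round(4))
E
python3 -m pendant '[[0,0,0.6,0,0,0,-1],[0,0,0.4,0,0,0,-1],[0,0,0.1,0,0,0,-1],[0,0,0.05,0,0,0,-1]]'; python3 -m pendant '[[0,0,0.05,0,0,0,-1]]'
```

```text
[0.644  0.027  0.0843]
[ 0.6276 -0.0554  0.0843]
[ 0.6151 -0.1371  0.0842]
time_s: 2.65
tcp_pos: [0.639, 0.0305, 0.0873]
orientation: [[0.991, -0.132, 0.001], [-0.132, -0.991, -0.0], [0.001, -0.0, -1.0]]
contact_force: [-0.3, -0.3, -1.1]
gripper_width: 0.0006
finger_force: 0.0
time_s: 2.78
tcp_pos: [0.6391, 0.0305, 0.086]
orientation: [[0.991, -0.132, 0.001], [-0.132, -0.991, -0.0], [0.001, -0.0, -1.0]]
contact_force: [0.1, -0.2, 1.0]
gripper_width: 0.0001
finger_force: 0.0
```

```bash
for i in 1 2; do :; done; python3 -m pendant '[[0,0,0.07,0,0,0,-1]]'; python3 -m pendant '[[0,0,0.05,0,0,0,-1]]'
```

```text
time_s: 2.9
tcp_pos: [0.6391, 0.0305, 0.0839]
orientation: [[0.991, -0.132, 0.001], [-0.132, -0.991, -0.0], [0.001, -0.0, -1.0]]
contact_force: [0.3, -0.1, 13.2]
gripper_width: 0.0004
finger_force: 7.0
time_s: 3.02
tcp_pos: [0.6393, 0.0305, 0.0837]
orientation: [[0.991, -0.132, 0.002], [-0.132, -0.991, -0.0], [0.002, -0.0, -1.0]]
contact_force: [-8.5, -0.5, 22.1]
gripper_width: 0.0006
finger_force: 11.3
```

Lid 1 is firm: 22 N with only 0.4 mm of give. On to lid 2.

```bash
python3 -m pendant '[[0,0,-0.6,0,0,0,-1],[0,0.9,0,0,0,0,-1],[0,0.95,0,0,0,0,-1],[0,0.95,0,0,0,0,-1],[0,0,0.3,0,0,0,-1],[0,0,0.14,0,0,0,-1],[0,0,0.07,0,0,0,-1]]'; python3 -m pendant '[[0,0,0.06,0,0,0,-1]]'; python3 -m pendant '[[0,0,0.03,0,0,0,-1]]'
```

```text
time_s: 3.9
tcp_pos: [0.6277, -0.0518, 0.0842]
orientation: [[0.991, -0.131, -0.0], [-0.131, -0.991, 0.0], [-0.0, -0.0, -1.0]]
contact_force: [-0.8, 0.7, 3.6]
gripper_width: 0.0007
finger_force: 1.4
time_s: 4.03
tcp_pos: [0.6279, -0.0518, 0.0837]
orientation: [[0.991, -0.131, 0.0], [-0.131, -0.991, 0.0], [0.0, -0.0, -1.0]]
contact_force: [-8.9, 2.0, 19.0]
gripper_width: 0.0006
finger_force: 9.6
time_s: 4.15
tcp_pos: [0.6279, -0.0518, 0.0837]
orientation: [[0.991, -0.131, 0.001], [-0.131, -0.991, 0.0], [0.001, -0.0, -1.0]]
contact_force: [-10.6, 3.1, 21.2]
gripper_width: 0.0007
finger_force: 10.9
```

Lid 2 is also firm, at 21 N. On to lid 3.

```bash
python3 -m pendant '[[0,0,-0.6,0,0,0,-1],[0,0.9,0,0,0,0,-1],[0,0.95,0,0,0,0,-1],[0,0.95,0,0,0,0,-1],[0,0,0.3,0,0,0,-1],[0,0,0.14,0,0,0,-1],[0,0,0.07,0,0,0,-1]]'; python3 -m pendant '[[0,0,0.06,0,0,0,-1]]'; python3 -m pendant '[[0,0,0.03,0,0,0,-1]]'
```

```text
time_s: 5.03
tcp_pos: [0.6167, -0.1349, 0.0842]
orientation: [[0.991, -0.131, -0.0], [-0.131, -0.991, 0.0], [-0.0, -0.0, -1.0]]
contact_force: [-0.4, 0.8, 1.6]
gripper_width: 0.0004
finger_force: 1.4
time_s: 5.15
tcp_pos: [0.6169, -0.135, 0.0837]
orientation: [[0.991, -0.131, 0.0], [-0.131, -0.991, 0.0], [0.0, -0.0, -1.0]]
contact_force: [-7.8, 4.5, 18.6]
gripper_width: 0.0005
finger_force: 9.5
time_s: 5.28
tcp_pos: [0.6169, -0.135, 0.0837]
orientation: [[0.991, -0.131, 0.001], [-0.131, -0.991, 0.0], [0.001, -0.0, -1.0]]
contact_force: [-10.8, 5.0, 20.1]
gripper_width: 0.0002
finger_force: 10.8
```

Lid 3 is firm at 20 N. Lid 4 should be the loose one, and I confirm by pressing it.

```bash
python3 -m pendant '[[0,0,-0.6,0,0,0,-1],[0,0.9,0,0,0,0,-1],[0,0.95,0,0,0,0,-1],[0,0.95,0,0,0,0,-1],[0,0,0.3,0,0,0,-1],[0,0,0.14,0,0,0,-1],[0,0,0.07,0,0,0,-1]]'; python3 -m pendant '[[0,0,0.06,0,0,0,-1]]'; python3 -m pendant '[[0,0,0.03,0,0,0,-1]]'
```

```text
time_s: 6.15
tcp_pos: [0.6056, -0.2182, 0.0842]
orientation: [[0.991, -0.131, -0.0], [-0.131, -0.991, 0.0], [-0.0, -0.0, -1.0]]
contact_force: [-0.3, 1.2, 2.3]
gripper_width: -0.0
finger_force: 1.4
time_s: 6.28
tcp_pos: [0.6059, -0.2184, 0.0831]
orientation: [[0.991, -0.131, 0.001], [-0.131, -0.991, 0.0], [0.001, -0.0, -1.0]]
contact_force: [0.6, 2.5, 4.2]
gripper_width: 0.0007
finger_force: 2.0
time_s: 6.4
tcp_pos: [0.606, -0.2187, 0.0823]
orientation: [[0.991, -0.132, 0.001], [-0.132, -0.991, -0.0], [0.001, -0.0, -1.0]]
contact_force: [0.6, 2.6, 4.0]
gripper_width: 0.0009
finger_force: 2.0
```

Lid 4 rocks, with a 4 N load and the plate moving. I press it further.

```bash
python3 -m pendant '[[0,0,0.1,0,0,0,-1],[0,0,0.1,0,0,0,-1]]'; python3 -m pendant '[[0,0,0.08,0,0,0,-1],[0,0,0.08,0,0,0,-1]]'
```

```text
time_s: 6.65
tcp_pos: [0.6062, -0.219, 0.0765]
orientation: [[0.991, -0.132, 0.002], [-0.132, -0.991, -0.0], [0.002, -0.0, -1.0]]
contact_force: [2.1, 2.9, 5.3]
gripper_width: 0.0009
finger_force: 2.6
time_s: 6.9
tcp_pos: [0.6057, -0.2194, 0.0713]
orientation: [[0.991, -0.132, 0.001], [-0.132, -0.991, -0.0], [0.001, 0.0, -1.0]]
contact_force: [1.0, 0.8, 4.9]
gripper_width: 0.0003
finger_force: 1.7
```

```bash
python3 -m pendant '[[0,0,-1,0,0,0,-1],[0,0,-1,0,0,0,-1],[0,0,-1,0,0,0,-1],[0,0,-1,0,0,0,-1]]'; python3 -m pendant '[[-1,0,0,0,0,0,-1],[-1,0,0,0,0,0,-1],[-1,0,0,0,0,0,-1],[-1,0,0,0,0,0,-1],[-1,0,0,0,0,0,-1],[0,0,0,0,0,0,-1]]'
python3 - <<'E'
from h import *
t=np.radians(-7.6);ex=np.array([np.cos(t),np.sin(t)]);ey=np.array([-ex[1],ex[0]]);c0=np.array([.573,-.0885])
s=telemetry.read_state();d=s['tcp_pos'][:2]-c0;print('tcp case',d@ex,d@ey,s['tcp_pos'][2])
ims=[]
for n in('scene','side'):
    a,X=cloud(n);P=X.reshape(-1,3);d=P[:,:2]-c0;cx=d@ex;cy=d@ey
    m=(abs(cy+.126)<.03)&(cx>-.07)&(cx<.03)&(P[:,2]>.088)&(P[:,2]<.185)
    print(n,m.sum())
    if m.sum()>10:
        k=np.polyfit(cx[m],P[m,2],1);print(k,np.degrees(np.arctan(k[0])),cx[m].min(),P[m,2].max(),P[m,2][np.argmin(cx[m])])
    ims.append(a)
save('s2.png',np.hstack([cv2.resize(ims[0][120:260,240:420],None,fx=2.2,fy=2.2),cv2.resize(ims[1][120:260,220:400],None,fx=2.2,fy=2.2)]))
E
```

```text
time_s: 7.4
tcp_pos: [0.6051, -0.2195, 0.1914]
orientation: [[0.991, -0.132, -0.001], [-0.132, -0.991, -0.0], [-0.001, 0.0, -1.0]]
contact_force: [-0.1, -0.4, -0.9]
gripper_width: -0.0
finger_force: 0.0
time_s: 8.15
tcp_pos: [0.4556, -0.1995, 0.191]
orientation: [[0.991, -0.133, -0.0], [-0.133, -0.991, -0.0], [-0.0, 0.0, -1.0]]
contact_force: [-0.1, -0.5, 0.4]
gripper_width: 0.0007
finger_force: 0.0
tcp case -0.1016675540682084 -0.125570843889428 0.19104932625532303
scene 64
[-1.23196225  0.10435218] -50.933306477787674 -0.04377452358783612 0.1573552886556453 0.1537386509781753
side 149
[-0.91793368  0.12033693] -42.549869656139236 -0.06888945390445603 0.15750501980249432 0.08808055109049717
```

View pics/s2.png

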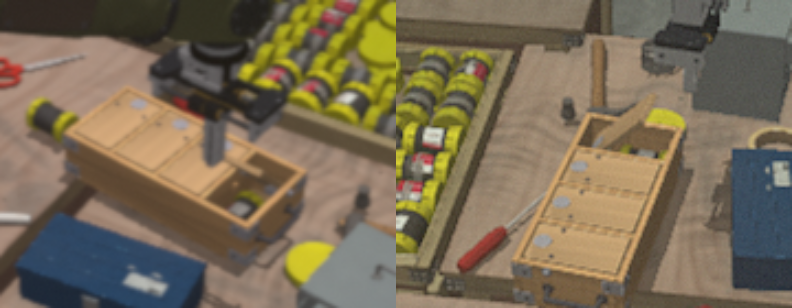

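Both views show lid 4 raised at about 47°, with its front edge near case x = -42, z = 0.15. The cell below holds a part, and the other lids are shut. I go down in front of it, come up to it, then push along its arc.

```bash
python3 -m pendant '[[0,0,1,0,0,0,-1],[0,0,1,0,0,0,-1],[0,0,0.2,0,0,0,-1],[0.8,0,0,0,0,0,-1],[0.7,0,0,0,0,0,-1]]'; python3 -m pendant '[[0.2,0,0,0,0,0,-1],[0.15,0,-0.05,0,0,0,-1]]'; python3 -m pendant '[[0.28,0,-0.24,0,0,0,-1],[0.28,0,-0.23,0,0,0,-1]]'
```

```text
time_s: 8.88
tcp_pos: [0.5029, -0.2057, 0.1259]
orientation: [[0.991, -0.132, 0.001], [-0.132, -0.991, -0.001], [0.001, 0.0, -1.0]]
contact_force: [0.7, 0.6, -0.0]
gripper_width: 0.0006
finger_force: 0.0
time_s: 9.12
tcp_pos: [0.5118, -0.2068, 0.1269]
orientation: [[0.991, -0.132, -0.0], [-0.132, -0.991, -0.0], [-0.0, 0.0, -1.0]]
contact_force: [-2.4, 1.3, 1.8]
gripper_width: 0.0004
finger_force: 1.3
time_s: 9.38
tcp_pos: [0.529, -0.2091, 0.1415]
orientation: [[0.991, -0.132, 0.001], [-0.132, -0.991, -0.0], [0.001, 0.0, -1.0]]
contact_force: [-0.5, 0.7, 0.5]
gripper_width: 0.0
finger_force: 0.2
```

```bash
python3 -m pendant '[[0.35,0,-0.15,0,0,0,-1],[0.35,0,-0.12,0,0,0,-1],[0.35,0,-0.05,0,0,0,-1],[0.35,0,0,0,0,0,-1]]'; python3 -m pendant '[[0.25,0,0,0,0,0,-1],[0.15,0,0,0,0,0,-1]]'
```

```text
time_s: 9.88
tcp_pos: [0.5708, -0.2146, 0.1502]
orientation: [[0.991, -0.132, -0.0], [-0.132, -0.991, 0.0], [-0.0, -0.0, -1.0]]
contact_force: [-0.5, 0.5, 0.5]
gripper_width: 0.0002
finger_force: 0.4
time_s: 10.12
tcp_pos: [0.5821, -0.2161, 0.1498]
orientation: [[0.991, -0.132, -0.001], [-0.132, -0.991, 0.0], [-0.001, -0.0, -1.0]]
contact_force: [-10.7, 0.9, -0.8]
gripper_width: 0.0002
finger_force: 4.9
```

```bash
python3 -m pendant '[[0.06,0,0,0,0,0,-1],[0,0,0,0,0,0,-1]]'; python3 -m pendant '[[-0.3,0,0,0,0,0,-1],[-1,0,0,0,0,0,-1],[-1,0,-0.7,0,0,0,-1],[-1,0,-1,0,0,0,-1],[-1,0,-1,0,0,0,-1],[0,0,0,0,0,0,-1],[0,0,0,0,0,0,-1]]'
python3 - <<'E'
from h import *
t=np.radians(-7.6);ex=np.array([np.cos(t),np.sin(t)]);ey=np.array([-ex[1],ex[0]]);c0=np.array([.573,-.0885])
ims=[]
for n in('scene','side'):
    a,X=cloud(n);P=X.reshape(-1,3);d=P[:,:2]-c0;cx=d@ex;cy=d@ey
    m=(abs(cy+.126)<.032)&(cx>.0)&(cx<.08)&(P[:,2]>.095)&(P[:,2]<.19)
    k=np.polyfit(P[m,2],cx[m],1);print(n,m.sum(),'lean deg',np.degrees(np.arctan(k[0])),P[m,2].max())
    m=(cy>-.08)&(cy<.16)&(cx>-.06)&(cx<.06); print('other lids z',np.nanpercentile(P[m,2],[2,50,98]))
    ims.append(a)
save('s3.png',np.hstack([cv2.resize(ims[0][120:260,240:420],None,fx=2.2,fy=2.2),cv2.resize(ims[1][120:260,220:400],None,fx=2.2,fy=2.2)]))
E
```

```text
time_s: 10.38
tcp_pos: [0.5823, -0.2161, 0.1497]
orientation: [[0.991, -0.132, -0.005], [-0.132, -0.991, 0.001], [-0.005, -0.001, -1.0]]
contact_force: [-11.4, 1.7, 1.8]
gripper_width: 0.0005
finger_force: 6.1
time_s: 11.25
tcp_pos: [0.4561, -0.1993, 0.2306]
orientation: [[0.991, -0.132, -0.0], [-0.132, -0.991, 0.0], [-0.0, -0.0, -1.0]]
contact_force: [-0.1, -0.1, 0.1]
gripper_width: 0.0002
finger_force: 0.0
scene 408 lean deg 10.399035648353907 0.17891262032347321
other lids z [0.07996478 0.08567044 0.09092934]
side 202 lean deg 11.621662236014476 0.17851613962955903
other lids z [0.08133745 0.08650159 0.0930497 ]
```

View pics/s3.png

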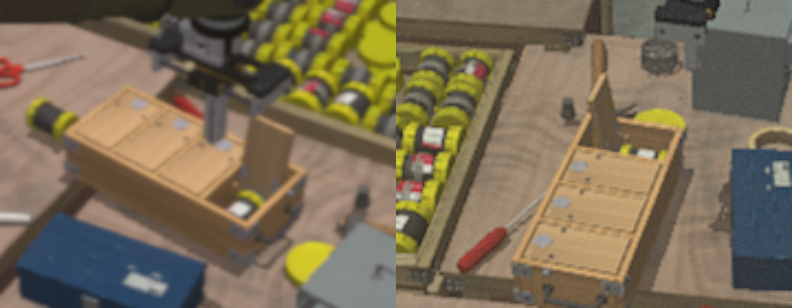

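The picture shows lid 4 standing at (600,110), leaning back about 10° on its stop. The other lids are shut, the loose parts have not moved, and the robot is clear.

```bash
python3 -c "
from station import workorder
print(workorder.close_job())"
```

```text
the job is handed in; nothing more can be done
None
```

Lid 4 was the uncaught one: it now stands open, leaning about 10° back on its stop, lids 1 to 3 tested firm and stayed shut, and the job was handed in after about 11 s of robot time.

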